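# Square a light bar against the jig rail and slide it to the stop

### The job

Push the loose light bar with closed fingers at its two bare ends, never on the red connector, until its far edge lies flat against the jig's rail with both feeler pins pushed in, and press it there for a moment with a definite but gentle push of about 10 N (ease it in slowly, about 20 mm/s, since the rail and stop must never take more than 20 N). Then slide the bar along the rail until its right end butts against the steel end stop, leave it lying flush on both rail and stop, and let go. Do not touch the jig itself with the gripper or disturb the other things on the bench.

Things in the scene. Friction and masses are not known exactly. Their poses are not given: they have to be found in the camera images.
- bar_center (a point): light bar: dark grey metal, white strip and clear lenses on top; 30 mm wide (x), 200 long (y), 16 thick (lenses to 22 mm), about 0.3 kg, loose and flat on the bench. Point: its centre, 8 mm up; +x from the connector edge to the far edge that must meet the rail, +y to its left end. Push its near edge 35 to 95 mm from the middle, fingertips a few mm above the bench.
- plug: red connector fixed to the middle of the bar's near edge, 40 mm long, standing 10 mm out of that edge, 13 mm high. Its frame is the bar's: origin under the bar's centre, the connector's near face 25 mm towards -x. The gripper must not press on it.
- jig: fixed jig: dark steel base 60 x 270 x 6 mm, two black clamp knobs (22 mm high), silver rail 270 mm long, 23 mm high. Origin under the base's centre; +x away from the robot (pushing direction), +y along the rail to the left. The rail's front face looks to -x and stands at x = -62 to -82 mm: it is clamped anywhere along a 20 mm slot, the setting is not given and must be seen or felt.
- stop_line (a point): end stop: steel block 24 mm deep, 19 mm high, fixed to the right end of the rail's front face. This point, at bench level in the jig's base (x = 0), marks only where along the rail the stop's contact face lies, y = -120 mm of the jig; the face looks to the jig's +y. The bar's centre is 100 mm to +y of it when the bar's right end touches.
- pin_left (a joint): brass feeler pin, 7 mm across, 8 mm above the bench, in the rail's front face at y = +65 mm of the jig: 0 = standing 6 mm out of the face, 0.006 (m) = pushed in flush. Light spring of 0.15 to 0.35 N, which the bar's friction on the bench easily holds in.
- pin_right (a joint): the same kind of pin at y = -50 mm of the jig; 0 = 6 mm out, 0.006 = flush.
- screw_dish: round grey metal dish with screws, 85 mm across, 18 mm high; origin under its centre; a bystander left of the work
- flux_tub: small round tub, yellow with black lid, 47 mm across, 29 mm high; origin under its centre; a bystander left of the work
- tweezers: steel tweezers lying flat, 126 x 14 x 9 mm; origin under the centre; a bystander left of the work
- screwdriver: small blue precision screwdriver lying flat, 142 x 12 x 12 mm; origin under the centre; a bystander left of the work

How it is judged:
By the outcome, as a careful person would: the job done as asked, in the order asked, and still so for the second after the job is handed in, with the robot touching nothing.
It also fails if it takes over 72 s, if anything falls off the work surface, if the arm or the gripper's body presses on something with over 40 N, if the wrist force passes 120 N, or if a joint passes its speed limit or range.

### The arm

A 6-joint arm with a two-finger parallel gripper is mounted at the origin on a cart in front of the work surface, level with it; the furniture and walls round the work are solid. World frame = base frame: x ahead of the robot, y to its left, z up, the work surface at z = 0. Lengths are in m, angles in rad, forces in N, time in s.
With the tool pointing down it reaches from about 0.35 to 0.975 m from the base axis. Payload 4.9 kg.
Tool frame: the origin (TCP) lies at the very end of the fingers, on their centre line; the grasp point (between the pads) lies ctrl.grip_point_offset behind it (ctrl.grip_point_offset is the distance from the TCP to the grasp point, in m); z points along the fingers, y is the direction in which the jaws open and shut (so a half turn about z gives the same grasp; the last joint's range is limited). The gripper opens to 85 mm and grips with 20 to 120 N. Pads are 22 mm wide; open, the fingers measure 114 mm over their backs; the gripper's body (76 mm by 85 mm) begins 54 mm behind the grasp point. The pads swing forward as they close: fully open they stand 13 mm farther back than shut.
Start: joints at [1.042, 0.053, 1.613, -0, 1.476, -0.119], TCP at [0.249, 0.573, 0.231] pointing down, gripper open.
Joint ranges: [-3.01, 3.01], [-1.01, 2.22], [0.06, 2.58], [-1.02, 4.17], [0.09, 2.62], [-3.14, 3.14]. Speed limits (rad/s): [2.57, 2.57, 3.14, 3.14, 3.14, 3.14].

### API

Orientations are given as a rotation vector (axis times angle).
In Python, from station import ctrl gives the robot as it stands. The module is installed in compiled form; this text tells all that it offers.
- The arm moves only by the shell command python3 -m creep 'ROWS' [FORCE]. ROWS is JSON, a list of rows, each a list of 5 numbers: the closure in counts, from 0 (fully open) to 255 (shut), then the shift along the tool's x, y, z in mm, then the turn about the tool's z in rad. A call has 1 to 12 rows; each row is the pose to reach, as a shift and turn from the pose commanded when the call began, along the tool's axes at that moment; what a row does not reach only later rows make up. A row lasts 1/12 s, in which the tool goes at most 41.7 mm and 7.16 degrees, less where a joint would pass 70% of its speed; a pose out of reach is approached as far as the arm can. A call with a gripper value outside its range is refused whole. The fingers move at their own pace and stop on an object; FORCE is the grip in N (left out, the last holds). Time passes only in rows, so rows that repeat a pose let the fingers close. It gives the time, the measured TCP pose, the force and the opening at its end, in the units of the state.
- ctrl.get_obs(): the state, without advancing time (a new reading comes with each control period).
- ctrl.get_image(name): name is "side" or "top"; returns the picture (400x640x3 uint8, red, green, blue); there is no depth.
- ctrl.calibration(name): a dict with "fx", "fy", "cx", "cy" (pixels), "R" (3x3) and "t" (3): a world point X has camera coordinates R X + t. Camera axes: x right, y down, z forward; pixel columns grow to the right and rows downward; lengths in m; the calibration is good to about 2 mm. A picture is of the moment at which its call begins. calibration takes no time and is no camera call.
- ctrl.finish_job(): hands the job in, once; it reports no verdict.
Trained networks look in the newest picture that a camera, given by its name, has taken for a name from the list of things; names that differ only in an ending like _2 or _b are one class to them, and where a whole thing is asked for, a point or a joint stands for the part that bears it (a point fixed in the world has none). Each returns a list of dicts, best first, with "conf" (0 to 1); they miss things now and then, are a little off and sometimes report something else, mostly with a low value. They report only what shows in the picture. A call takes as long as a camera call.
- ctrl.boxes_of(camera, label): "rect" ([left, top, width, height] in pixels, round what is visible of it).
- ctrl.outline_of(camera, label): "mask" (400x640 bool, what is visible of it) and "rect" ([left, top, width, height] in pixels, round what is visible of it).
The state is a dict: "t": time; "q": joint angles; "dq": joint speeds; "effort": joint torques, N m; "tool_pos": TCP position; "tool_rot": TCP orientation; "contact_force": force on the tool from outside, world axes, zero at the start; "wrist_torque": the same for the moment, N m; "opening": finger opening in m.
Only numpy, scipy, OpenCV 4.12 (cv2) and the standard library are available. Lean on these libraries where they do the work, as an engineer would, in place of code of your own. Each camera call takes 0.05 s, during which the arm holds its last target. There are 200 camera calls.

## Working session

There is one attempt and no reset: what is moved stays moved. The work goes in short steps, Python scripts to look and compute and a shell command to move; the robot and the scene stay as the last step left them, time stands still between calls to the robot, and variables do not carry over. Pictures are saved under pics/ and viewed, about 8 in all and at most 12, crops included, and the job is handed in when it is done.

```bash
mkdir -p pics; cat > h.py <<'E'
from station import ctrl
import numpy as np, cv2
def ray(cam,u,v,z=0.):
    c=ctrl.calibration(cam);R=np.array(c["R"]);t=np.array(c["t"])
    o=-R.T@t;d=R.T@np.array([(u-c["cx"])/c["fx"],(v-c["cy"])/c["fy"],1])
    return o+d*(z-o[2])/d[2]
def proj(cam,X):
    c=ctrl.calibration(cam);p=np.array(c["R"])@np.array(X)+np.array(c["t"])
    return np.array([c["fx"]*p[0]/p[2]+c["cx"],c["fy"]*p[1]/p[2]+c["cy"]])
def save(cam,f): 
    im=ctrl.get_image(cam);cv2.imwrite("pics/"+f,im[:,:,::-1]);return im
E
python3 - <<'E'
from h import *
o=ctrl.get_obs();print({k:np.round(v,3) for k,v in o.items()},ctrl.grip_point_offset)
for c in("top","side"):
    save(c,c+"1.png")
    k=ctrl.calibration(c);print(c,-np.array(k["R"]).T@np.array(k["t"]),k["fx"],np.round(k["R"],2).tolist())
    for n in("bar_center","plug","jig","pin_left","screw_dish","flux_tub","tweezers","screwdriver"):
        print(n,[(np.round(b["rect"]).tolist(),round(b["conf"],2)) for b in ctrl.boxes_of(c,n)[:3]])
E
```

```text
{'t': np.float64(0.0), 'q': array([ 1.042,  0.053,  1.614, -0.   ,  1.476, -0.119]), 'dq': array([-0.001,  0.   , -0.002,  0.   ,  0.   , -0.001]), 'effort': array([ 0.0000e+00, -3.9370e+01, -3.7017e+01, -0.0000e+00,  7.0000e-03,
        0.0000e+00]), 'tool_pos': array([0.249, 0.573, 0.23 ]), 'tool_rot': array([-6.390e-01, -3.075e+00,  3.000e-03]), 'contact_force': array([-0.101, -0.415,  0.496]), 'wrist_torque': array([0.018, 0.007, 0.006]), 'opening': np.float64(0.086)} 0.0187
top [ 0.43802099 -0.00478982  1.30766226] 404.263489762934 [[-0.0, -1.0, 0.01], [-1.0, -0.0, -0.09], [0.09, -0.01, -1.0]]
bar_center [([376.0, 219.0, 61.0, 23.0], 0.78)]
plug [([247.0, 231.0, 12.0, 16.0], 0.34)]
jig [([356.0, 171.0, 86.0, 50.0], 0.55)]
pin_left [([378.0, 217.0, 58.0, 28.0], 0.65)]
screw_dish [([220.0, 228.0, 22.0, 24.0], 0.95)]
flux_tub [([248.0, 233.0, 14.0, 14.0], 0.7)]
tweezers []
screwdriver []
side [ 0.34053772 -0.75224791  0.77463451] 439.4796721521018 [[0.96, -0.3, -0.0], [-0.21, -0.66, -0.72], [0.21, 0.69, -0.69]]
bar_center [([290.0, 260.0, 70.0, 82.0], 0.6), ([266.0, 195.0, 48.0, 10.0], 0.41)]
plug [([309.0, 293.0, 8.0, 18.0], 0.61)]
jig [([317.0, 231.0, 110.0, 113.0], 0.69)]
pin_left [([293.0, 261.0, 66.0, 78.0], 0.65)]
screw_dish [([239.0, 136.0, 30.0, 21.0], 0.88)]
flux_tub [([253.0, 151.0, 18.0, 18.0], 0.61)]
tweezers [([266.0, 196.0, 47.0, 9.0], 0.78)]
screwdriver [([240.0, 179.0, 26.0, 4.0], 0.59)]
```

View pics/top1.png

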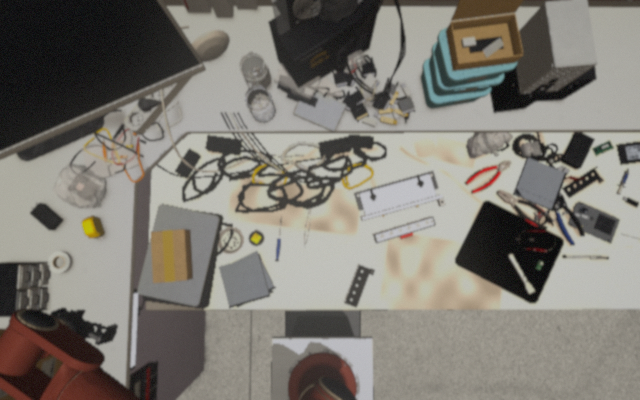

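View pics/side1.png

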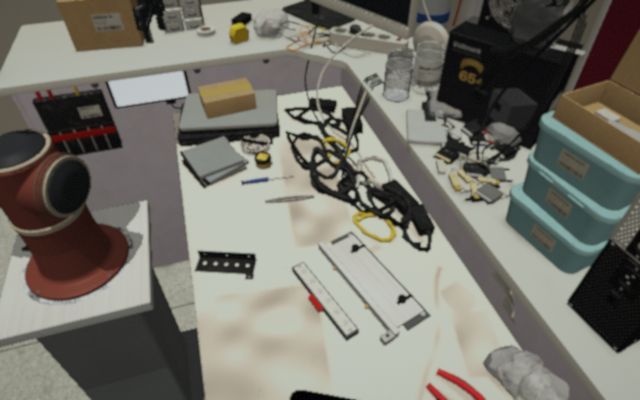

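Top: bar around (377–440, 219–242), jig at (356–442, 171–221), stop bottom-right at about (440,203). Side: bar at (293–357, 262–338), pins at about (335,265) and (365,305), stop at (388,335). I'll enlarge both for corners.

```bash
python3 - <<'E'
from h import *
a=cv2.imread("pics/top1.png")[165:250,345:450];b=cv2.imread("pics/side1.png")[225:350,280:435]
cv2.imwrite("pics/ca.png",cv2.resize(a,None,fx=7,fy=7,interpolation=cv2.INTER_CUBIC))
cv2.imwrite("pics/cb.png",cv2.resize(b,None,fx=4.7,fy=4.7,interpolation=cv2.INTER_CUBIC))
E
```

```text
(no output)
```

View pics/ca.png

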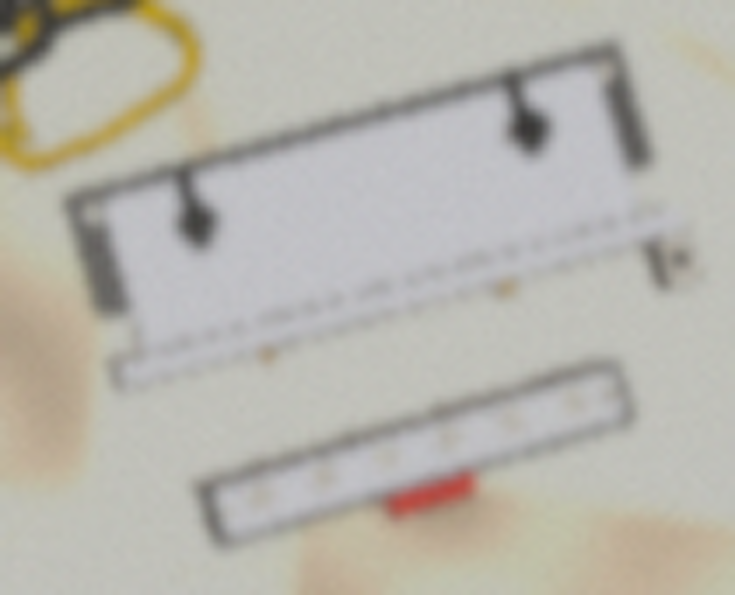

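View pics/cb.png

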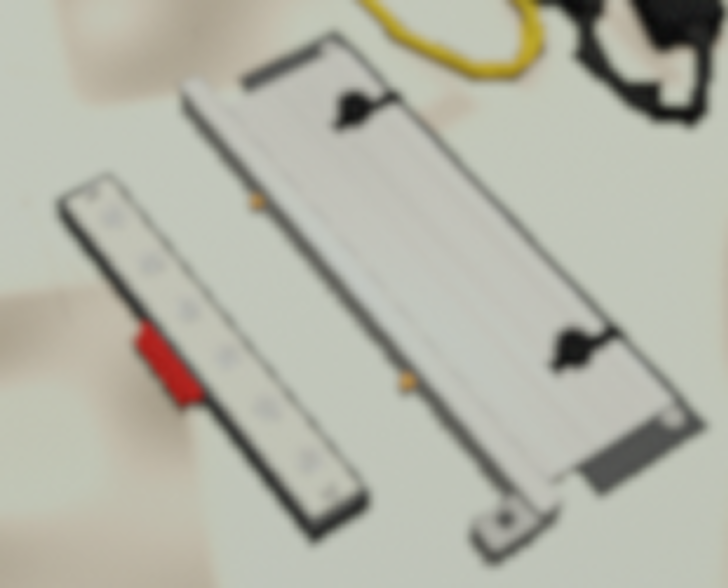

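Crop: bar top corners (205,487),(617,362),(632,420),(222,545) in the 7x top crop; red connector is on the robot side; rail front edge runs (122,388)–(645,238); pins at (268,354),(505,290); stop at (650–700,240–285).

```bash
python3 - <<'E'
from h import *
T=lambda u,v,z:ray("top",u/7+345-.43,v/7+165-.43,z)
S=lambda u,v,z:ray("side",u/4.7+280-.4,v/4.7+225-.4,z)
P=lambda n,*p:print(n,*[np.round(x[:2]*1000,1) for x in p])
ang=lambda a,b:np.degrees(np.arctan2(*(a-b)[:2]))  # dir of (a-b) 
bt=[T(205,487,.016),T(617,362,.016),T(632,420,.016),T(222,545,.016)]
bs=[S(108,176,.016),S(365,492,.016),S(312,525,.016),S(62,203,.016)]
for n,b in(("top",bt),("side",bs)):
    P(n+" bar FL FR NR NL",*b,sum(b)/4);
    y=b[0]-b[1];print("len",np.linalg.norm(y),"wid",np.linalg.norm(b[0]-b[3]),"yaw of +y from world y",np.degrees(np.arctan2(-y[0],y[1])))
for n,r in(("top",[T(122,388,.023),T(645,238,.023)]),("side",[S(185,95,.023),S(510,500,.023)])):
    P(n+" rail",*r);y=r[0]-r[1];print(np.linalg.norm(y),np.degrees(np.arctan2(-y[0],y[1])))
P("pins top",T(268,354,.008),T(505,290,.008));P("pins side",S(258,203,.008),S(407,382,.008))
P("stop face top edge z19 (top)",T(648,243,.019),T(660,287,.019))
P("stop side",S(515,490,.019),S(475,530,.019))
P("base corners",T(70,195,.006),T(615,45,.006))
from scipy.spatial.transform import Rotation as Ro
print(Ro.from_rotvec(ctrl.get_obs()["tool_rot"]).as_matrix().round(3))
E
```

```text
top bar FL FR NR NL [ 473.2 -166.3] [ 530.4 -355.9] [ 503.8 -362.1] [ 446.9 -173.8] [ 488.6 -264.5]
len 0.197968767330898 wid 0.027372505082693635 yaw of +y from world y 16.77584196436316
side bar FL FR NR NL [ 475.3 -168.7] [ 531.8 -355.8] [ 506.4 -363.2] [ 451.  -177.4] [ 491.1 -266.3]
len 0.19542804766513922 wid 0.02574476157363108 yaw of +y from world y 16.830433605074887
top rail [ 518.  -128.2] [ 586.7 -368.2]
0.24969491253249093 15.982659873384081
side rail [ 521.9 -138.2] [ 584.3 -380.1]
0.24976390059661918 14.475055313881057
pins top [ 534.6 -197.1] [ 564.3 -307.1]
pins side [ 538.7 -198.4] [ 569.4 -308.1]
stop face top edge z19 (top) [ 584.9 -370.7] [ 564.6 -375.6]
stop side [ 589.3 -374.6] [ 567.  -386.1]
base corners [ 608.7 -106.5] [ 679.3 -361.4]
[[-0.917  0.398  0.   ]
 [ 0.398  0.917  0.   ]
 [ 0.     0.    -1.   ]]
```

Consistent: jig yaw ≈15.5°, bar yaw ≈16.8°, gap to rail about 50 mm, slide about 31 mm. Writing u = jig +x and v = jig +y, I turn the tool so its x = -u and y = v.

```bash
cat >> h.py <<'E'
from scipy.spatial.transform import Rotation as Ro
A=np.radians(15.5);U=np.array([np.cos(A),np.sin(A)]);V=np.array([-np.sin(A),np.cos(A)])
def st():
    o=ctrl.get_obs();p=o["tool_pos"]*1000;M=Ro.from_rotvec(o["tool_rot"]).as_matrix();f=o["contact_force"]
    print("t %.2f u %.1f v %.1f z %.1f yawy %.2f open %.3f fu %.1f fv %.1f fz %.1f q6 %.2f"%(o["t"],U@p[:2],V@p[:2],p[2],np.degrees(np.arctan2(M[1,1],M[0,1]))-90,o["opening"],U@f[:2],V@f[:2],f[2],o["q"][5]))
E
cat > s.py <<'E'
from h import *
st()
E
python3 -m creep '[[255,-244,-328,0,-0.68],[255,-244,-328,0,-0.68],[255,-244,-328,0,-0.68],[255,-244,-328,0,-0.68],[255,-244,-328,0,-0.68],[255,-244,-328,0,-0.68],[255,-244,-328,0,-0.68],[255,-244,-328,0,-0.68],[255,-244,-328,0,-0.68],[255,-244,-328,0,-0.68],[255,-244,-328,0,-0.68],[255,-244,-328,0,-0.68]]' 60; python3 s.py
```

```text
t: 1.9
tool_pos: [0.3428, 0.1734, 0.2316]
tool_rot: [-0.414, 3.113, 0.001]
contact_force: [-0.6, 0.5, 0.1]
opening: 0.0003
t 1.90 u 376.7 v 75.5 z 231.6 yawy 15.17 open 0.000 fu -0.5 fv 0.7 fz 0.1 q6 -1.56
```

```bash
python3 -m creep '[[255,5,-42,0,-0.006],[255,10,-84,0,-0.006],[255,15,-125,0,-0.006],[255,22,-166,0,-0.006],[255,22,-208,0,-0.006],[255,22,-248,0,-0.006],[255,22,-290,0,-0.006],[255,22,-330,15,-0.006],[255,22,-366,40,-0.006],[255,22,-395,75,-0.006],[255,22,-406,115,-0.006],[255,22,-406,150,-0.006]]'; python3 s.py
python3 - <<'E'
from h import *
im=save("side","s2.png");cv2.imwrite("pics/s2c.png",cv2.resize(im[200:370,230:450,::-1],None,fx=3.5,fy=3.5,interpolation=cv2.INTER_CUBIC))
E
```

```text
t: 2.9
tool_pos: [0.4317, -0.2239, 0.0812]
tool_rot: [-0.432, 3.109, -0.005]
contact_force: [0.7, -0.1, -0.6]
opening: -0.0002
t 2.90 u 356.2 v -331.1 z 81.2 yawy 15.82 open -0.000 fu 0.7 fv -0.3 fz -0.6 q6 -2.48
```

View pics/s2c.png

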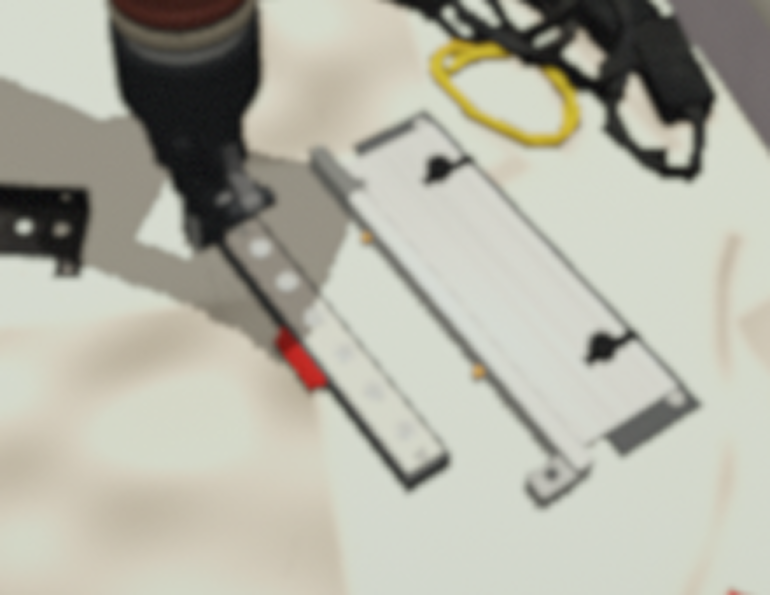

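The closed gripper is above the bar's left end, and the connector (300,360 in crop) is well clear. Descend and begin pushing left, then look.

```bash
python3 -m creep '[[255,0,0,35,0.006],[255,0,0,65,0.006],[255,0,0,76,0.006],[255,0,0,76,0.006],[255,-6,0,76,0.006],[255,-11,0,76,0.006],[255,-15,0,76,0.006],[255,-18,0,76,0.006],[255,-21,0,76,0.006],[255,-24,0,76,0.006],[255,-27,0,76,0.006],[255,-28,0,76,0.006]]'; python3 s.py
python3 - <<'E'
from h import *
im=save("side","s3.png");cv2.imwrite("pics/s3c.png",cv2.resize(im[200:370,230:450,::-1],None,fx=3.5,fy=3.5,interpolation=cv2.INTER_CUBIC))
E
```

```text
t: 3.95
tool_pos: [0.4565, -0.2144, 0.0056]
tool_rot: [0.423, -3.113, 0.0]
contact_force: [-3.1, -0.8, 2.2]
opening: 0.0002
t 3.95 u 382.5 v -328.6 z 5.6 yawy 15.49 open 0.000 fu -3.2 fv 0.0 fz 2.2 q6 -2.43
```

View pics/s3c.png

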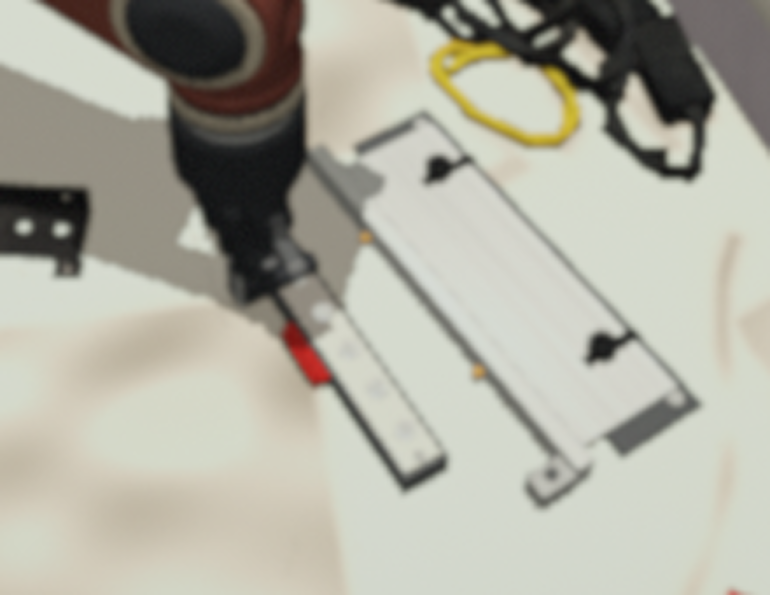

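The left end has moved about 9 mm with a 3 N reaction. Now the right end.

```bash
python3 -m creep '[[255,15,0,0,0],[255,29,0,0,0],[255,29,-35,0,0],[255,29,-75,0,0],[255,29,-110,0,0],[255,29,-116,0,0],[255,20,-116,0,0],[255,13,-116,0,0],[255,8,-116,0,0],[255,4,-116,0,0],[255,0,-116,0,0],[255,0,-116,0,0]]'; python3 s.py
python3 -m creep '[[255,-3,0,0,0],[255,-6,0,0,0],[255,-9,0,0,0],[255,-12,0,0,0],[255,-12,0,0,0]]'; python3 s.py
```

```text
t: 5.0
tool_pos: [0.4877, -0.3248, 0.0051]
tool_rot: [0.426, -3.113, -0.001]
contact_force: [-1.0, -1.2, 1.6]
opening: -0.0
t 5.00 u 383.1 v -443.4 z 5.1 yawy 15.57 open -0.000 fu -1.2 fv -0.9 fz 1.6 q6 -2.56
t: 5.42
tool_pos: [0.4993, -0.3227, 0.0053]
tool_rot: [-0.423, 3.113, 0.0]
contact_force: [-0.2, -0.6, -0.1]
opening: 0.0003
t 5.42 u 394.9 v -444.4 z 5.3 yawy 15.50 open 0.000 fu -0.3 fv -0.6 fz -0.1 q6 -2.54
```

```bash
python3 -m creep '[[255,18,0,0,0],[255,36,0,0,0],[255,36,40,0,0],[255,36,80,0,0],[255,36,114,0,0],[255,36,116,0,0],[255,22,116,0,0],[255,14,116,0,0],[255,8,116,0,0],[255,4,116,0,0],[255,0,116,0,0],[255,-4,116,0,0]]'; python3 s.py
python3 -m creep '[[255,-3,0,0,0],[255,-6,0,0,0],[255,-6,0,0,0]]'; python3 s.py
python3 - <<'E'
from h import *
im=save("side","s4.png");a=im[200:370,230:450,::-1];im=save("top","t4.png");b=im[165:250,345:450,::-1]
a=cv2.resize(a,(440,340),interpolation=cv2.INTER_CUBIC);b=cv2.resize(b,(358,290),interpolation=cv2.INTER_CUBIC)
c=np.zeros((340,798,3),np.uint8);c[:,:440]=a;c[:290,440:]=b;cv2.imwrite("pics/c4.png",c)
E
```

```text
t: 6.42
tool_pos: [0.4722, -0.2107, 0.0054]
tool_rot: [0.422, -3.112, 0.0]
contact_force: [-3.3, 0.4, 2.8]
opening: -0.0002
t 6.42 u 398.7 v -329.2 z 5.4 yawy 15.46 open -0.000 fu -3.1 fv 1.2 fz 2.8 q6 -2.40
t: 6.67
tool_pos: [0.478, -0.2086, 0.0053]
tool_rot: [-0.423, 3.112, -0.0]
contact_force: [-0.1, -0.4, -0.1]
opening: 0.0
t 6.67 u 404.9 v -328.7 z 5.3 yawy 15.47 open 0.000 fu -0.2 fv -0.3 fz -0.1 q6 -2.40
```

View pics/c4.png

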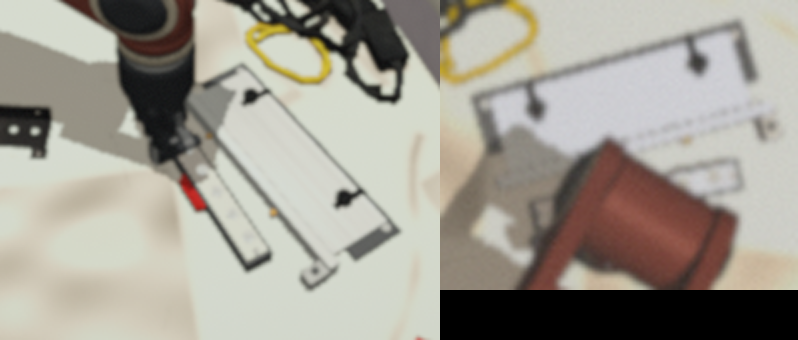

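Tilted slightly with left ahead, as expected; clear of everything. Continue right, then left.

```bash
python3 -m creep '[[255,18,0,0,0],[255,38,0,0,0],[255,38,-40,0,0],[255,38,-80,0,0],[255,38,-114,0,0],[255,34,-116,0,0],[255,22,-116,0,0],[255,14,-116,0,0],[255,10,-116,0,0],[255,6,-116,0,0],[255,2,-116,0,0],[255,-2,-116,0,0]]'; python3 s.py
python3 -m creep '[[255,-3,0,0,0],[255,-6,0,0,0]]'; python3 s.py
python3 -m creep '[[255,18,0,0,0],[255,38,0,0,0],[255,38,40,0,0],[255,38,80,0,0],[255,38,114,0,0],[255,34,116,0,0],[255,22,116,0,0],[255,14,116,0,0],[255,10,116,0,0],[255,6,116,0,0],[255,3,116,0,0],[255,0,116,0,0]]'; python3 s.py
```

```text
t: 7.77
tool_pos: [0.5103, -0.3186, 0.0049]
tool_rot: [0.425, -3.112, -0.001]
contact_force: [-1.8, -0.7, -0.3]
opening: 0.0001
t 7.77 u 406.6 v -443.4 z 4.9 yawy 15.54 open 0.000 fu -2.0 fv -0.2 fz -0.3 q6 -2.52
t: 7.93
tool_pos: [0.5161, -0.3176, 0.0051]
tool_rot: [0.424, -3.112, -0.001]
contact_force: [-1.2, 0.3, -0.9]
opening: 0.0003
t 7.93 u 412.5 v -443.9 z 5.1 yawy 15.50 open 0.000 fu -1.1 fv 0.6 fz -0.9 q6 -2.52
t: 8.93
tool_pos: [0.4854, -0.207, 0.0053]
tool_rot: [0.422, -3.112, 0.0]
contact_force: [-2.2, -0.5, 2.5]
opening: -0.0004
t 8.93 u 412.4 v -329.2 z 5.3 yawy 15.46 open -0.000 fu -2.2 fv 0.1 fz 2.5 q6 -2.38
```

```bash
python3 -m creep '[[255,-2,0,0,0],[255,-4,0,0,0],[255,-5,0,0,0],[255,-5,0,0,0]]'; python3 s.py
python3 -m creep '[[255,18,0,0,0],[255,38,0,0,0],[255,38,-40,0,0],[255,38,-80,0,0],[255,38,-114,0,0],[255,34,-116,0,0],[255,20,-116,0,0],[255,12,-116,0,0],[255,9,-116,0,0],[255,6,-116,0,0],[255,3,-116,0,0],[255,0,-116,0,0]]'; python3 s.py
python3 -m creep '[[255,-1,0,0,0],[255,-2,0,0,0],[255,-2,0,0,0]]'; python3 s.py
```

```text
t: 9.27
tool_pos: [0.4901, -0.2051, 0.0053]
tool_rot: [-0.423, 3.113, -0.0]
contact_force: [-1.1, -0.9, 1.6]
opening: 0.0001
t 9.27 u 417.4 v -328.6 z 5.3 yawy 15.47 open 0.000 fu -1.3 fv -0.6 fz 1.6 q6 -2.38
t: 10.27
tool_pos: [0.5207, -0.3157, 0.0049]
tool_rot: [0.425, -3.112, -0.001]
contact_force: [-0.1, -0.4, -0.5]
opening: -0.0001
t 10.27 u 417.4 v -443.4 z 4.9 yawy 15.55 open -0.000 fu -0.2 fv -0.4 fz -0.5 q6 -2.51
t: 10.52
tool_pos: [0.5227, -0.3159, 0.0051]
tool_rot: [0.423, -3.113, -0.001]
contact_force: [0.2, 0.3, 0.1]
opening: 0.0002
t 10.52 u 419.3 v -444.1 z 5.1 yawy 15.49 open 0.000 fu 0.3 fv 0.2 fz 0.1 q6 -2.51
```

```bash
for i in 1; do python3 -m creep '[[255,-1,0,0,0],[255,-2,0,0,0]]' >/dev/null; python3 s.py;  python3 -m creep '[[255,-1,0,0,0]]' >/dev/null; python3 s.py; python3 -m creep '[[255,-1,0,0,0]]' >/dev/null; python3 s.py; done
```

```text
t 10.68 u 421.1 v -444.5 z 5.2 yawy 15.47 open -0.000 fu -1.2 fv 0.4 fz -0.4 q6 -2.50
t 10.77 u 422.2 v -444.6 z 5.2 yawy 15.47 open -0.000 fu -1.4 fv -0.3 fz -0.9 q6 -2.50
t 10.85 u 423.2 v -444.6 z 5.3 yawy 15.47 open 0.000 fu -1.7 fv -0.1 fz -0.5 q6 -2.50
```

```bash
python3 -m creep '[[255,18,0,0,0],[255,40,0,0,0],[255,40,40,0,0],[255,40,80,0,0],[255,40,114,0,0],[255,36,116,0,0],[255,22,116,0,0],[255,12,116,0,0],[255,10,116,0,0],[255,8,116,0,0],[255,6,116,0,0],[255,4,116,0,0]]'>/dev/null; python3 s.py
python3 -m creep '[[255,-1,0,0,0],[255,-2,0,0,0]]'>/dev/null; python3 s.py
python3 -m creep '[[255,-1,0,0,0],[255,-1,0,0,0]]'>/dev/null; python3 s.py
python3 -m creep '[[255,-1,0,0,0],[255,-1,0,0,0]]'>/dev/null; python3 s.py
python3 - <<'E'
from h import *
im=save("side","s5.png");cv2.imwrite("pics/s5c.png",cv2.resize(im[240:350,280:420,::-1],None,fx=5.5,fy=5.4,interpolation=cv2.INTER_CUBIC))
E
```

```text
t 11.85 u 419.0 v -328.8 z 5.2 yawy 15.46 open -0.000 fu -3.2 fv -0.5 fz 2.7 q6 -2.37
t 12.02 u 420.7 v -328.6 z 5.2 yawy 15.46 open -0.000 fu -3.2 fv -0.2 fz 2.4 q6 -2.37
t 12.18 u 422.1 v -328.4 z 5.2 yawy 15.47 open 0.000 fu -2.2 fv 0.2 fz 2.2 q6 -2.37
t 12.35 u 423.3 v -328.4 z 5.2 yawy 15.48 open -0.000 fu -2.5 fv 0.4 fz 0.6 q6 -2.37
```

View pics/s5c.png

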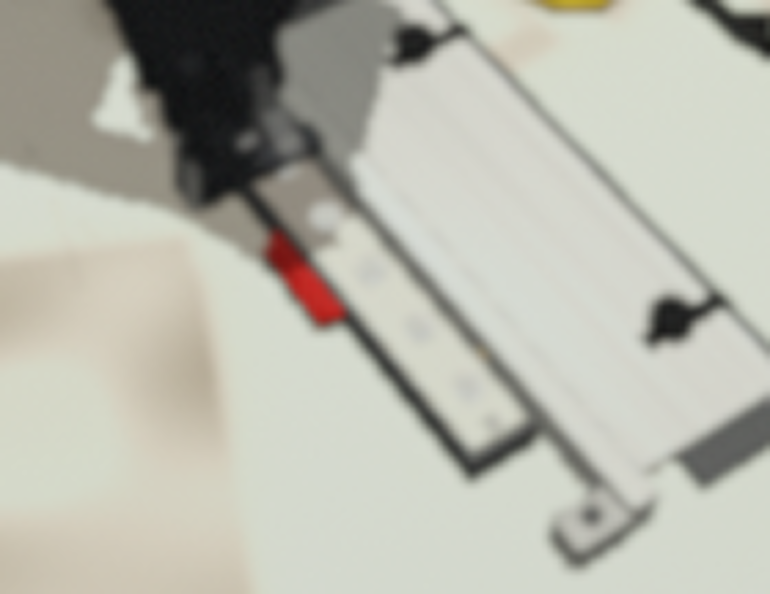

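The bar lies nearly parallel to the rail, a few mm off; the right pin shows a trace at (485,350). Feeling for the rail on the left.

```bash

python3 -m creep '[[255,-0.5,0,0,0],[255,-1,0,0,0]]'>/dev/null; python3 s.py
python3 -m creep '[[255,-0.5,0,0,0],[255,-0.5,0,0,0]]'>/dev/null; python3 s.py
python3 -m creep '[[255,-0.5,0,0,0],[255,-0.5,0,0,0]]'>/dev/null; python3 s.py
python3 -m creep '[[255,-0.5,0,0,0],[255,-0.5,0,0,0]]'>/dev/null; python3 s.py
```

```text
t 12.57 u 424.2 v -328.3 z 5.2 yawy 15.48 open -0.000 fu -2.5 fv 0.3 fz 1.2 q6 -2.37
t 12.73 u 424.9 v -328.3 z 5.2 yawy 15.48 open 0.000 fu -3.1 fv 0.6 fz 0.4 q6 -2.37
t 12.90 u 424.9 v -328.3 z 5.2 yawy 15.49 open 0.000 fu -4.9 fv 0.8 fz 2.8 q6 -2.37
t 13.07 u 424.9 v -328.3 z 5.1 yawy 15.50 open 0.000 fu -7.1 fv 1.0 fz 2.9 q6 -2.37
```

Left end is on the rail at u=424.9 with about 4 N/mm stiffness. Now the right.

```bash
python3 -m creep '[[255,18,0,0,0],[255,42,0,0,0],[255,42,-40,0,0],[255,42,-80,0,0],[255,42,-114,0,0],[255,38,-116,0,0],[255,24,-116,0,0],[255,14,-116,0,0],[255,11,-116,0,0],[255,8,-116,0,0],[255,6,-116,0,0],[255,4,-116,0,0]]'>/dev/null; python3 s.py
python3 -m creep '[[255,-1,0,0,0],[255,-1,0,0,0]]'>/dev/null; python3 s.py
python3 -m creep '[[255,-1,0,0,0],[255,-1,0,0,0]]'>/dev/null; python3 s.py
python3 -m creep '[[255,-1,0,0,0],[255,-1,0,0,0]]'>/dev/null; python3 s.py
python3 -m creep '[[255,-0.5,0,0,0],[255,-0.5,0,0,0]]'>/dev/null; python3 s.py
python3 -m creep '[[255,-0.5,0,0,0],[255,-0.5,0,0,0]]'>/dev/null; python3 s.py
```

```text
t 14.07 u 422.2 v -443.5 z 5.1 yawy 15.55 open 0.000 fu 0.4 fv -0.2 fz -0.4 q6 -2.50
t 14.23 u 423.0 v -444.2 z 5.3 yawy 15.50 open -0.000 fu 0.2 fv -0.2 fz 0.3 q6 -2.50
t 14.40 u 423.6 v -444.4 z 5.3 yawy 15.48 open 0.000 fu 0.2 fv -0.1 fz 0.3 q6 -2.50
t 14.57 u 424.4 v -444.5 z 5.3 yawy 15.47 open 0.000 fu -1.7 fv 0.6 fz 0.4 q6 -2.50
t 14.73 u 425.1 v -444.6 z 5.3 yawy 15.48 open -0.000 fu -2.1 fv 0.4 fz 0.7 q6 -2.50
t 14.90 u 425.8 v -444.6 z 5.3 yawy 15.48 open 0.000 fu -1.2 fv -1.2 fz -0.9 q6 -2.50
```

```bash

python3 -m creep '[[255,-0.5,0,0,0],[255,-0.5,0,0,0]]'>/dev/null; python3 s.py
python3 -m creep '[[255,-0.5,0,0,0],[255,-0.5,0,0,0]]'>/dev/null; python3 s.py
python3 -m creep '[[255,-0.5,0,0,0],[255,-0.5,0,0,0]]'>/dev/null; python3 s.py
python3 -m creep '[[255,-0.5,0,0,0],[255,-0.5,0,0,0]]'>/dev/null; python3 s.py
```

```text
t 15.07 u 425.9 v -444.6 z 5.3 yawy 15.49 open -0.000 fu -5.0 fv -1.2 fz 0.6 q6 -2.50
t 15.23 u 425.9 v -444.6 z 5.3 yawy 15.50 open 0.000 fu -6.4 fv -0.6 fz 2.7 q6 -2.50
t 15.40 u 425.9 v -444.6 z 5.2 yawy 15.50 open -0.000 fu -8.6 fv -0.8 fz 2.6 q6 -2.50
t 15.57 u 425.9 v -444.6 z 5.2 yawy 15.51 open -0.000 fu -10.1 fv -1.2 fz 3.9 q6 -2.50
```

Hold the 10 N a moment, then press the left likewise.

```bash
python3 -m creep '[[255,0,0,0,0],[255,0,0,0,0],[255,0,0,0,0],[255,0,0,0,0],[255,0,0,0,0],[255,0,0,0,0]]'>/dev/null; python3 s.py
python3 -m creep '[[255,18,0,0,0],[255,42,0,0,0],[255,42,40,0,0],[255,42,80,0,0],[255,42,114,0,0],[255,38,116,0,0],[255,24,116,0,0],[255,14,116,0,0],[255,11,116,0,0],[255,9,116,0,0],[255,7,116,0,0],[255,5,116,0,0]]'>/dev/null; python3 s.py
python3 -m creep '[[255,-0.7,0,0,0],[255,-0.7,0,0,0]]'>/dev/null; python3 s.py
python3 -m creep '[[255,-0.7,0,0,0],[255,-0.7,0,0,0]]'>/dev/null; python3 s.py
python3 -m creep '[[255,-0.7,0,0,0],[255,-0.7,0,0,0]]'>/dev/null; python3 s.py
python3 -m creep '[[255,-0.7,0,0,0],[255,-0.7,0,0,0]]'>/dev/null; python3 s.py
```

```text
t 16.07 u 425.9 v -444.6 z 5.3 yawy 15.50 open 0.000 fu -10.2 fv -1.0 fz 4.0 q6 -2.50
t 17.07 u 422.9 v -328.8 z 5.2 yawy 15.45 open 0.000 fu -0.5 fv 0.0 fz 0.2 q6 -2.37
t 17.23 u 423.4 v -328.6 z 5.2 yawy 15.46 open -0.000 fu 0.1 fv -0.3 fz -0.3 q6 -2.37
t 17.40 u 424.1 v -328.5 z 5.3 yawy 15.46 open 0.000 fu 0.8 fv 0.8 fz -0.3 q6 -2.37
t 17.57 u 424.8 v -328.5 z 5.3 yawy 15.48 open 0.000 fu 0.3 fv -0.3 fz -0.1 q6 -2.37
t 17.73 u 425.3 v -328.4 z 5.2 yawy 15.49 open 0.000 fu -2.3 fv -0.7 fz 1.9 q6 -2.37
```

```bash

python3 -m creep '[[255,-0.5,0,0,0],[255,-1,0,0,0],[255,-1,0,0,0]]'>/dev/null; python3 s.py
python3 -m creep '[[255,-0.5,0,0,0],[255,-0.5,0,0,0]]'>/dev/null; python3 s.py
python3 -m creep '[[255,-0.3,0,0,0],[255,-0.3,0,0,0],[255,-0.3,0,0,0],[255,-0.3,0,0,0],[255,-0.3,0,0,0],[255,-0.3,0,0,0],[255,-0.3,0,0,0]]'>/dev/null; python3 s.py
```

```text
t 17.98 u 425.5 v -328.4 z 5.2 yawy 15.51 open 0.000 fu -5.6 fv -0.3 fz 3.5 q6 -2.36
t 18.15 u 425.6 v -328.4 z 5.2 yawy 15.52 open 0.000 fu -8.8 fv 0.5 fz 5.1 q6 -2.36
t 18.73 u 425.6 v -328.4 z 5.2 yawy 15.51 open -0.000 fu -9.3 fv 0.2 fz 5.8 q6 -2.36
```

Pressed ~10 N at both ends, near-edge line now straight (425.6/425.9). Move round to the left end and slide.

```bash

python3 -m creep '[[255,10,0,0,0],[255,22,0,0,0],[255,22,35,0,0],[255,22,72,0,0],[255,22,74,0,0],[255,2,74,0,0],[255,-18,74,0,0],[255,-18,74,0,0]]'>/dev/null; python3 s.py
python3 -m creep '[[255,0,-2,0,0],[255,0,-5,0,0],[255,0,-8,0,0],[255,0,-10,0,0]]'>/dev/null; python3 s.py
python3 -m creep '[[255,0,-1.5,0,0],[255,0,-3,0,0],[255,0,-4,0,0]]'>/dev/null; python3 s.py
python3 - <<'E'
from h import *
im=save("side","s6.png");cv2.imwrite("pics/s6c.png",cv2.resize(im[240:350,280:420,::-1],None,fx=5.5,fy=5.4,interpolation=cv2.INTER_CUBIC))
E
```

```text
t 19.40 u 448.0 v -255.0 z 6.3 yawy 15.54 open 0.000 fu -0.2 fv -0.1 fz 0.4 q6 -2.23
t 19.73 u 444.7 v -264.9 z 5.1 yawy 15.43 open 0.000 fu 0.3 fv 0.3 fz -0.0 q6 -2.25
t 19.98 u 445.3 v -268.8 z 5.3 yawy 15.45 open 0.000 fu -0.0 fv -0.8 fz 0.5 q6 -2.26
```

View pics/s6c.png

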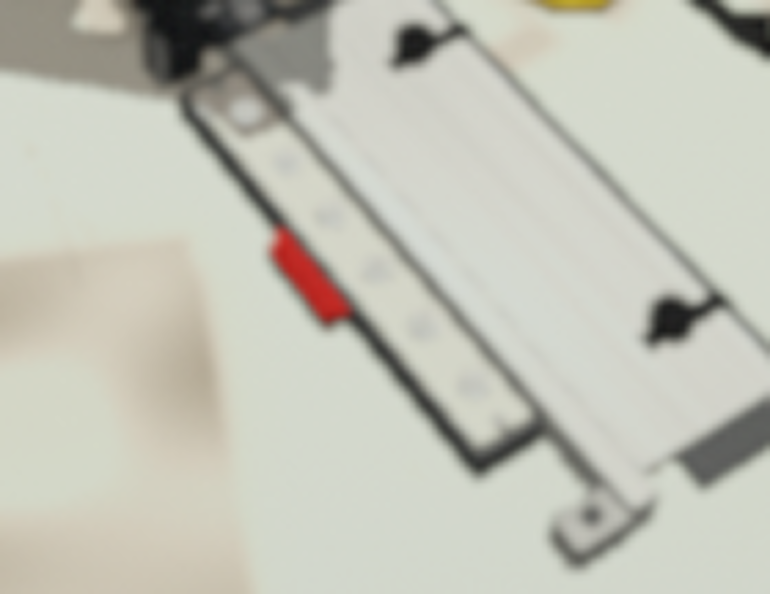

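The bar is flush along the rail with no pins showing; the finger is at its left end (190,90). Slide, with a slight lean into the rail.

```bash

python3 -m creep '[[255,-0.5,-2,0,0],[255,-1,-4,0,0],[255,-1.5,-6,0,0],[255,-2,-8,0,0]]'>/dev/null; python3 s.py
python3 -m creep '[[255,-0.2,-2,0,0],[255,-0.4,-4,0,0],[255,-0.6,-6,0,0],[255,-0.8,-8,0,0]]'>/dev/null; python3 s.py
python3 -m creep '[[255,-0.1,-1.5,0,0],[255,-0.3,-3,0,0],[255,-0.5,-4.5,0,0],[255,-0.6,-6,0,0]]'>/dev/null; python3 s.py
python3 -m creep '[[255,-0.1,-1.5,0,0],[255,-0.2,-3,0,0]]'>/dev/null; python3 s.py
```

```text
t 20.37 u 446.6 v -274.6 z 5.0 yawy 15.46 open -0.000 fu -3.1 fv 10.7 fz 8.2 q6 -2.27
t 20.70 u 446.6 v -281.0 z 4.9 yawy 15.46 open -0.000 fu -6.2 fv 13.9 fz 12.9 q6 -2.28
t 21.03 u 446.7 v -285.7 z 4.9 yawy 15.46 open 0.000 fu -8.0 fv 18.5 fz 15.6 q6 -2.28
t 21.20 u 446.7 v -288.3 z 4.8 yawy 15.46 open -0.000 fu -9.4 fv 18.7 fz 17.4 q6 -2.29
```

Lean plus downward stick is loading friction (fv 18 N). Back off to release, and re-approach a bit higher without lean.

```bash

python3 -m creep '[[255,0.5,4,-1,0],[255,2,10,-2,0],[255,2,10,-2,0],[255,2,10,-2,0]]'>/dev/null; python3 s.py
python3 -m creep '[[255,0,-2,0,0],[255,0,-4,0,0],[255,0,-5,0,0]]'>/dev/null; python3 s.py
python3 -m creep '[[255,0,-1,-0.5,0],[255,0,-2,-1,0]]'>/dev/null; python3 s.py
python3 -m creep '[[255,0,-1,-0.5,0],[255,0,-2,-1,0]]'>/dev/null; python3 s.py
```

```text
t 21.53 u 447.3 v -283.6 z 7.5 yawy 15.51 open 0.000 fu -0.3 fv -0.6 fz -0.4 q6 -2.28
t 21.78 u 447.2 v -288.9 z 7.4 yawy 15.45 open 0.000 fu 0.0 fv 2.1 fz 0.2 q6 -2.28
t 21.95 u 446.7 v -290.1 z 7.9 yawy 15.47 open -0.000 fu -0.9 fv 2.3 fz -1.1 q6 -2.29
t 22.12 u 446.7 v -292.2 z 9.0 yawy 15.48 open 0.000 fu 0.4 fv 1.7 fz -1.0 q6 -2.29
```

```bash

python3 -m creep '[[255,0,-1.3,0,0],[255,0,-2.6,0,0],[255,0,-4,0,0]]'>/dev/null; python3 s.py
python3 -m creep '[[255,0,-1,-0.2,0],[255,0,-2,-0.4,0]]'>/dev/null; python3 s.py
python3 -m creep '[[255,0,-1,-0.2,0],[255,0,-2,-0.4,0]]'>/dev/null; python3 s.py
python3 -m creep '[[255,0,-1,-0.2,0]]'>/dev/null; python3 s.py
```

```text
t 22.37 u 447.0 v -296.5 z 9.3 yawy 15.48 open 0.000 fu -0.5 fv 1.7 fz -0.3 q6 -2.29
t 22.53 u 447.4 v -299.3 z 10.1 yawy 15.49 open -0.000 fu -0.6 fv -0.2 fz 0.5 q6 -2.30
t 22.70 u 447.4 v -301.2 z 10.6 yawy 15.48 open -0.000 fu 0.0 fv 0.2 fz -0.0 q6 -2.30
t 22.78 u 447.3 v -302.0 z 10.7 yawy 15.48 open 0.001 fu -0.1 fv -0.3 fz 0.9 q6 -2.30
```

```bash
python3 - <<'E'
from h import *
im=save("side","s7.png");cv2.imwrite("pics/s7c.png",cv2.resize(im[240:350,280:420,::-1],None,fx=5.5,fy=5.4,interpolation=cv2.INTER_CUBIC))
E
```

```text
(no output)
```

View pics/s7c.png

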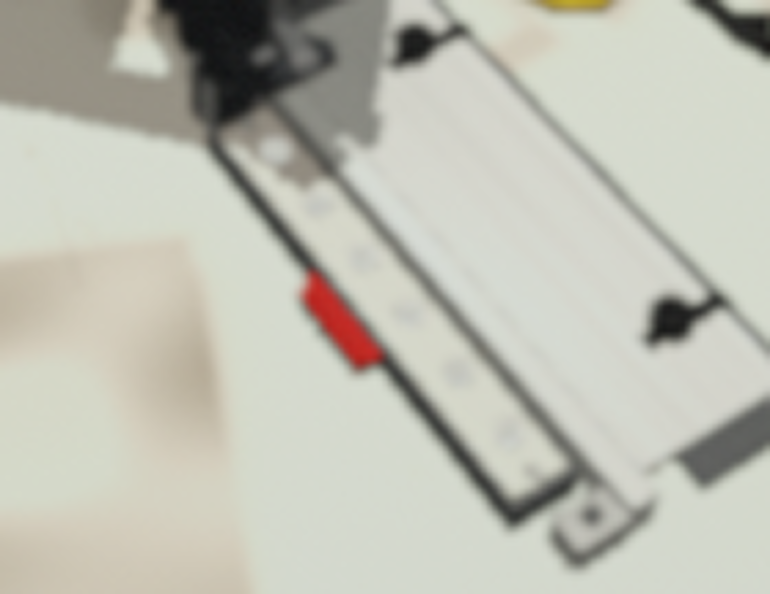

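Bar slid about 23 mm and still flush; the right end (575,475) is some mm short of the stop (590,480). Back off slightly, lower to 7 mm, and continue.

```bash

python3 -m creep '[[255,0,4,2,0],[255,0,4,4,0],[255,0,2,4,0],[255,0,1,4,0],[255,0,0,4,0]]'>/dev/null; python3 s.py
python3 -m creep '[[255,0,-1,0,0],[255,0,-2,0,0]]'>/dev/null; python3 s.py
python3 -m creep '[[255,0,-1,-0.3,0],[255,0,-2,-0.6,0]]'>/dev/null; python3 s.py
python3 -m creep '[[255,0,-1,-0.3,0],[255,0,-2,-0.6,0]]'>/dev/null; python3 s.py
```

```text
t 23.25 u 447.9 v -299.9 z 9.1 yawy 15.45 open 0.000 fu -5.5 fv 14.5 fz 22.4 q6 -2.30
t 23.42 u 447.9 v -300.1 z 9.1 yawy 15.44 open 0.000 fu -5.8 fv 20.9 fz 27.1 q6 -2.30
t 23.58 u 448.5 v -302.7 z 9.2 yawy 15.47 open 0.000 fu -0.9 fv 14.2 fz 16.6 q6 -2.31
t 23.75 u 448.5 v -305.2 z 9.3 yawy 15.48 open -0.000 fu 0.1 fv 7.6 fz 11.0 q6 -2.31
```

Pushing along the jaw direction lets the fingers swing and press down. I'll turn the tool 90° so the stiff direction pushes.

```bash

python3 -m creep '[[255,0,6,0,0],[255,1,15,-4,0],[255,2,30,-40,0.1],[255,2,30,-45,0.22],[255,2,30,-45,0.34],[255,2,30,-45,0.46],[255,2,30,-45,0.58],[255,2,30,-45,0.7],[255,2,30,-45,0.82],[255,2,30,-45,0.94],[255,2,30,-45,1.06],[255,2,30,-45,1.18]]'>/dev/null; python3 s.py
python3 -m creep '[[255,0,0,0,0.12],[255,0,0,0,0.24],[255,0,0,0,0.36],[255,0,0,0,0.39],[255,0,0,0,0.39]]'>/dev/null; python3 s.py
python3 - <<'E'
from h import *
save("side","s8.png");a=ctrl.outline_of("side","plug");b=ctrl.boxes_of("side","bar_center")
print([(np.round(x["rect"],1),x["conf"]) for x in a[:2]],[(np.round(x["rect"],1),x["conf"]) for x in b[:2]])
E
```

```text
t 24.75 u 444.5 v -276.5 z 52.0 yawy -52.46 open -0.000 fu -0.0 fv -0.0 fz -0.6 q6 -1.08
t 25.17 u 444.6 v -276.6 z 52.0 yawy -74.48 open 0.000 fu 0.0 fv -0.8 fz 0.9 q6 -0.70
[(array([334.1, 292.6,  11.4,  18.4]), 0.56)] [(array([317.5, 258. ,  68.9,  82.8]), 0.89), (array([337.6, 292.1,  10.5,  18.8]), 0.65)]
```

```bash

python3 -m creep '[[255,0,1,25,0],[255,0,1,42,0],[255,0,1,46,0],[255,-3,1,46,0],[255,-7,1,46,0],[255,-11,1,46,0],[255,-13,1,46,0]]'>/dev/null; python3 s.py
python3 -m creep '[[255,-1.5,0,0,0],[255,-3,0,0,0]]'>/dev/null; python3 s.py
python3 -m creep '[[255,-1.5,0,0,0],[255,-3,0,0,0]]'>/dev/null; python3 s.py
python3 -m creep '[[255,-1,0,0,0],[255,-2,0,0,0]]'>/dev/null; python3 s.py
python3 -m creep '[[255,-1,0,0,0],[255,-2,0,0,0]]'>/dev/null; python3 s.py
```

```text
t 25.90 u 447.0 v -292.0 z 8.0 yawy -74.49 open -0.000 fu 1.0 fv 0.8 fz 0.1 q6 -0.72
t 26.07 u 446.5 v -294.2 z 7.3 yawy -74.49 open -0.000 fu 1.1 fv 0.7 fz 0.3 q6 -0.72
t 26.23 u 446.2 v -296.7 z 6.7 yawy -74.47 open -0.000 fu 0.8 fv 0.0 fz 0.5 q6 -0.73
t 26.40 u 446.0 v -298.5 z 6.5 yawy -74.47 open -0.000 fu 0.5 fv -0.2 fz -0.4 q6 -0.73
t 26.57 u 446.0 v -300.5 z 6.4 yawy -74.47 open 0.000 fu -0.5 fv -0.9 fz -0.1 q6 -0.73
```

```bash

python3 -m creep '[[255,-1,0,0,0],[255,-2,0,0,0]]'>/dev/null; python3 s.py
python3 -m creep '[[255,-1,0,0,0],[255,-2,0,0,0]]'>/dev/null; python3 s.py
python3 -m creep '[[255,-1,0,0,0],[255,-1,0,0,0]]'>/dev/null; python3 s.py
python3 -m creep '[[255,-1,0,0,0],[255,-1,0,0,0]]'>/dev/null; python3 s.py
```

```text
t 26.73 u 446.1 v -302.5 z 6.4 yawy -74.47 open -0.000 fu -0.8 fv -1.1 fz -0.2 q6 -0.73
t 26.90 u 446.0 v -303.6 z 6.4 yawy -74.49 open -0.000 fu -0.7 fv 4.1 fz 2.3 q6 -0.74
t 27.07 u 446.0 v -305.2 z 6.4 yawy -74.47 open 0.000 fu -0.3 fv 4.3 fz 2.3 q6 -0.74
t 27.23 u 446.0 v -306.4 z 6.4 yawy -74.47 open 0.000 fu -0.5 fv 3.2 fz 2.9 q6 -0.74
```

```bash

python3 -m creep '[[255,-1,0,0,0],[255,-1,0,0,0]]'>/dev/null; python3 s.py
python3 -m creep '[[255,-0.7,0,0,0],[255,-0.7,0,0,0]]'>/dev/null; python3 s.py
python3 -m creep '[[255,-0.7,0,0,0],[255,-0.7,0,0,0]]'>/dev/null; python3 s.py
```

```text
t 27.40 u 446.0 v -306.6 z 6.4 yawy -74.49 open 0.000 fu -0.2 fv 6.6 fz 5.0 q6 -0.74
t 27.57 u 446.0 v -306.7 z 6.4 yawy -74.50 open 0.000 fu -0.3 fv 8.5 fz 4.2 q6 -0.74
t 27.73 u 446.0 v -306.7 z 6.4 yawy -74.50 open 0.000 fu -1.1 fv 10.5 fz 7.0 q6 -0.74
```

Hard stop at v=-306.7, as predicted for the end stop. Back off, lift clear, look from both cameras.

```bash

python3 -m creep '[[255,5,0,0,0],[255,15,0,0,0],[255,25,-10,-25,0],[255,40,-45,-60,0],[255,60,-80,-90,0],[255,95,-90,-100,0],[255,135,-90,-100,0],[255,170,-90,-100,0],[255,200,-90,-100,0],[255,200,-90,-100,0]]'>/dev/null; python3 s.py
python3 - <<'E'
from h import *
a=save("side","s9.png")[245:345,290:420,::-1];b=save("top","t9.png")[165:245,345:450,::-1]
a=cv2.resize(a,None,fx=4,fy=4,interpolation=cv2.INTER_CUBIC);b=cv2.resize(b,None,fx=2.6,fy=2.6,interpolation=cv2.INTER_CUBIC)
c=np.zeros((400,800,3),np.uint8);c[:a.shape[0],:a.shape[1]]=a;c[:b.shape[0],525:525+b.shape[1]]=b[:,:275];cv2.imwrite("pics/c9.png",c)
E
```

```text
t 28.57 u 355.6 v -105.2 z 106.1 yawy -74.18 open 0.000 fu 0.3 fv -0.7 fz -0.7 q6 -0.50
```

View pics/c9.png

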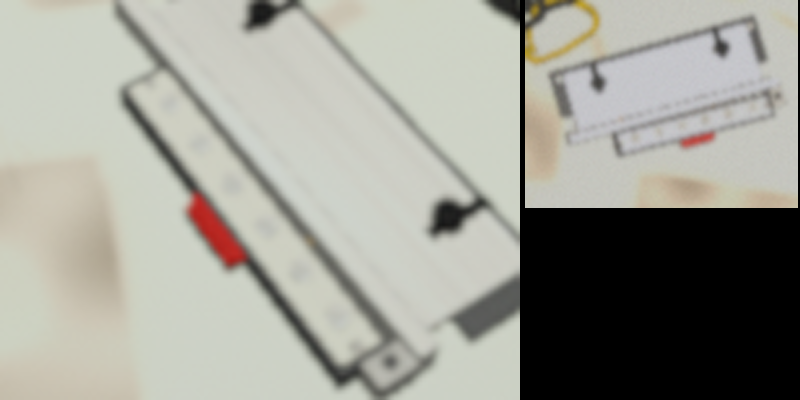

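Bar butts on the stop, but a brass trace at (310,240) indicates the right end is slightly off the rail. Re-press the near edge right and left gently, tool turned back.

```bash

python3 -m creep '[[255,-30,10,0,-0.12],[255,-70,20,0,-0.24],[255,-110,29,0,-0.36],[255,-150,29,0,-0.48],[255,-190,29,0,-0.6],[255,-230,29,0,-0.72],[255,-270,29,10,-0.84],[255,-310,29,20,-0.96],[255,-345,29,30,-1.08],[255,-371,29,40,-1.2],[255,-371,29,46,-1.32],[255,-371,29,46,-1.44]]'>/dev/null; python3 s.py
python3 -m creep '[[255,0,0,0,-0.12],[255,0,0,0,-0.13],[255,0,0,0,-0.13],[255,0,0,0,-0.13]]'>/dev/null; python3 s.py
```

```text
t 29.67 u 382.9 v -482.5 z 57.7 yawy 8.13 open -0.000 fu -0.1 fv 0.8 fz -0.7 q6 -2.46
t 30.00 u 384.6 v -480.7 z 60.3 yawy 15.28 open 0.000 fu 1.4 fv -0.0 fz 0.3 q6 -2.58
```

```bash

python3 -m creep '[[255,0,2,30,-0.004],[255,0,3,50,-0.004],[255,0,3,54,-0.004],[255,-12,3,54,-0.004],[255,-22,3,54,-0.004],[255,-29,3,54,-0.004],[255,-33,3,54,-0.004],[255,-35,3,54,-0.004]]'>/dev/null; python3 s.py
python3 -m creep '[[255,-1,0,0,0],[255,-2,0,0,0]]'>/dev/null; python3 s.py
python3 -m creep '[[255,-1,0,0,0],[255,-2,0,0,0]]'>/dev/null; python3 s.py
python3 -m creep '[[255,-1,0,0,0],[255,-1,0,0,0]]'>/dev/null; python3 s.py
python3 -m creep '[[255,-1,0,0,0],[255,-1,0,0,0]]'>/dev/null; python3 s.py
```

```text
t 30.67 u 422.0 v -477.8 z 8.2 yawy 15.77 open 0.000 fu 1.2 fv -0.9 fz -0.5 q6 -2.54
t 30.83 u 422.4 v -477.1 z 7.0 yawy 15.72 open 0.000 fu -2.0 fv 0.0 fz 1.6 q6 -2.54
t 31.00 u 423.6 v -477.2 z 6.7 yawy 15.69 open 0.000 fu -2.0 fv -0.2 fz 1.0 q6 -2.53
t 31.17 u 425.0 v -477.3 z 6.7 yawy 15.69 open -0.000 fu -2.8 fv -0.6 fz 2.0 q6 -2.53
t 31.33 u 425.9 v -477.2 z 6.7 yawy 15.71 open -0.000 fu -3.3 fv -1.3 fz 2.2 q6 -2.53
```

```bash

python3 -m creep '[[255,-0.7,0,0,0],[255,-1,0,0,0]]'>/dev/null; python3 s.py
python3 -m creep '[[255,-0.7,0,0,0],[255,-1,0,0,0]]'>/dev/null; python3 s.py
python3 -m creep '[[255,-0.3,0,0,0],[255,-0.3,0,0,0],[255,-0.3,0,0,0],[255,-0.3,0,0,0]]'>/dev/null; python3 s.py
python3 -m creep '[[255,18,0,0,0],[255,42,0,0,0],[255,42,40,0,0],[255,42,80,0,0],[255,42,114,0,0],[255,38,116,0,0],[255,24,116,0,0],[255,14,116,0,0],[255,11,116,0,0],[255,9,116,0,0],[255,7,116,0,0],[255,5,116,0,0]]'>/dev/null; python3 s.py
python3 -m creep '[[255,-0.8,0,0,0],[255,-1.4,0,0,0]]'>/dev/null; python3 s.py
python3 -m creep '[[255,-0.8,0,0,0],[255,-1.4,0,0,0]]'>/dev/null; python3 s.py
```

```text
t 31.50 u 425.9 v -477.2 z 6.6 yawy 15.73 open 0.000 fu -8.5 fv -1.3 fz 4.6 q6 -2.53
t 31.67 u 425.9 v -477.2 z 6.6 yawy 15.74 open -0.000 fu -12.1 fv -0.3 fz 7.1 q6 -2.53
t 32.00 u 426.0 v -477.2 z 6.6 yawy 15.73 open 0.000 fu -11.0 fv -1.6 fz 6.3 q6 -2.53
t 33.00 u 423.3 v -361.5 z 6.4 yawy 15.68 open -0.000 fu -0.3 fv 0.1 fz -1.2 q6 -2.41
t 33.17 u 424.4 v -361.1 z 6.4 yawy 15.69 open 0.000 fu -0.5 fv 0.2 fz -0.8 q6 -2.41
t 33.33 u 425.2 v -360.9 z 6.4 yawy 15.70 open -0.000 fu -1.8 fv -0.4 fz 0.6 q6 -2.41
```

```bash

python3 -m creep '[[255,-0.8,0,0,0],[255,-1.4,0,0,0]]'>/dev/null; python3 s.py
python3 -m creep '[[255,-0.4,0,0,0],[255,-0.7,0,0,0],[255,-0.7,0,0,0],[255,-0.7,0,0,0]]'>/dev/null; python3 s.py
python3 -m creep '[[255,10,0,0,0],[255,22,0,0,0],[255,22,35,0,0],[255,22,68,0,0],[255,22,70,0,0],[255,2,70,-2,0],[255,-20,70,-2,0],[255,-20,70,-2,0],[255,-20,67,-2,0],[255,-20,64,-2,0]]'>/dev/null; python3 s.py
```

```text
t 33.50 u 425.7 v -360.8 z 6.3 yawy 15.74 open 0.000 fu -8.2 fv -0.5 fz 4.4 q6 -2.41
t 33.83 u 425.7 v -360.8 z 6.3 yawy 15.74 open -0.000 fu -9.3 fv -0.7 fz 5.3 q6 -2.41
t 34.67 u 447.0 v -296.9 z 8.2 yawy 15.72 open 0.000 fu -0.7 fv -0.3 fz 0.4 q6 -2.30
```

```bash

python3 -m creep '[[255,0,-1.5,0,0],[255,0,-3,0,0]]'>/dev/null; python3 s.py
python3 -m creep '[[255,0,-1,0,0],[255,0,-2,0,0]]'>/dev/null; python3 s.py
python3 -m creep '[[255,0,-0.8,0,0],[255,0,-0.8,0,0]]'>/dev/null; python3 s.py
python3 -m creep '[[255,0,-0.8,0,0],[255,0,-0.8,0,0]]'>/dev/null; python3 s.py
```

```text
t 34.83 u 446.9 v -300.2 z 8.3 yawy 15.66 open -0.000 fu 0.4 fv 0.2 fz 0.2 q6 -2.30
t 35.00 u 447.2 v -302.0 z 8.4 yawy 15.68 open -0.000 fu 1.1 fv 0.0 fz 0.4 q6 -2.31
t 35.17 u 447.6 v -302.8 z 8.5 yawy 15.70 open 0.000 fu -0.5 fv -1.1 fz -0.6 q6 -2.31
t 35.33 u 447.7 v -303.5 z 8.5 yawy 15.71 open -0.000 fu 0.2 fv 0.1 fz 0.3 q6 -2.31
```

```bash

python3 -m creep '[[255,0,-0.8,0,0],[255,0,-0.8,0,0]]'>/dev/null; python3 s.py
python3 -m creep '[[255,0,-0.8,0,0],[255,0,-0.8,0,0]]'>/dev/null; python3 s.py
python3 -m creep '[[255,0,-0.6,0,0],[255,0,-0.6,0,0]]'>/dev/null; python3 s.py
```

```text
t 35.50 u 447.8 v -304.3 z 8.6 yawy 15.72 open 0.000 fu 0.4 fv -0.5 fz 0.7 q6 -2.31
t 35.67 u 447.8 v -305.1 z 8.5 yawy 15.71 open -0.000 fu 0.2 fv -0.3 fz -0.7 q6 -2.31
t 35.83 u 447.7 v -305.4 z 8.5 yawy 15.71 open 0.000 fu 1.2 fv 1.4 fz 0.5 q6 -2.31
```

```bash

python3 -m creep '[[255,0,-0.6,0,0],[255,0,-0.6,0,0]]'>/dev/null; python3 s.py
python3 -m creep '[[255,0,-0.6,0,0],[255,0,-0.6,0,0]]'>/dev/null; python3 s.py
python3 -m creep '[[255,0,-0.6,0,0],[255,0,-0.6,0,0]]'>/dev/null; python3 s.py
```

```text
t 36.00 u 447.7 v -305.7 z 8.4 yawy 15.70 open 0.000 fu -0.3 fv 2.9 fz 1.3 q6 -2.31
t 36.17 u 447.6 v -306.2 z 8.4 yawy 15.71 open -0.000 fu -0.6 fv 5.0 fz 1.9 q6 -2.31
t 36.33 u 447.5 v -306.3 z 8.3 yawy 15.70 open -0.000 fu -0.1 fv 7.4 fz 3.7 q6 -2.31
```

It stalls straight away (seated on the stop). Withdraw and take the last look.

```bash

python3 -m creep '[[255,0.5,3,0,0],[255,0.5,8,0,0],[255,2,20,0,0],[255,12,35,-25,0],[255,45,60,-60,0],[255,80,95,-90,0],[255,92,135,-100,0],[255,92,170,-100,0],[255,92,200,-100,0],[255,92,200,-100,0]]'>/dev/null; python3 s.py
python3 - <<'E'
from h import *
a=save("side","s10.png")[245:345,290:420,::-1];b=save("top","t10.png")[165:245,345:450,::-1]
a=cv2.resize(a,None,fx=4,fy=4,interpolation=cv2.INTER_CUBIC);b=cv2.resize(b,None,fx=2.6,fy=2.6,interpolation=cv2.INTER_CUBIC)
c=np.zeros((400,800,3),np.uint8);c[:,:520]=a;c[:b.shape[0],525:525+b.shape[1]]=b
cv2.imwrite("pics/c10.png",c)
for f in("s9","s10"):
    i=cv2.imread("pics/"+f+".png").astype(int)[285:325,340:390];m=i[:,:,2]-i[:,:,0]
    print(f,"max R-B near right pin",np.sort(m.ravel())[-4:],np.unravel_index(m.argmax(),m.shape))
E
```

```text
t 37.17 u 354.2 v -103.4 z 108.6 yawy 15.96 open -0.000 fu -0.2 fv 0.4 fz 0.1 q6 -2.07
s9 max R-B near right pin [151 151 151 151] (np.int64(12), np.int64(0))
s10 max R-B near right pin [149 149 150 150] (np.int64(15), np.int64(3))
```

View pics/c10.png

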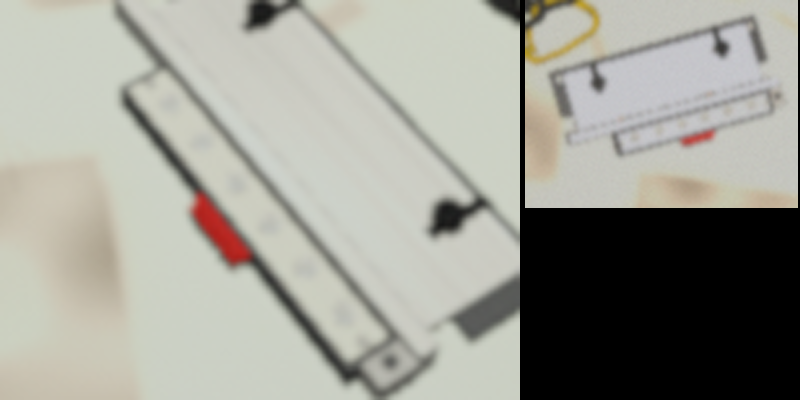

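The bar now lies flush with the rail, no brass shows, and its right end is on the stop at (375,345). Hand in.

```bash
python3 -c "
from station import ctrl
print(ctrl.finish_job())"
```

```text
the job is handed in; nothing more can be done
None
```

I handed the job in at about 37 s. The bar lies flat against the rail and its right end butts the stop. The gripper is clear of everything.

**What I did:**
- I pushed the bar with closed fingers at its two bare ends, alternating left and right, until it met the rail. I then pressed about 10 N at the right end and 9 N at the left.
- I slid it about 31 mm to the stop by pushing on its left end face, which the task text does not mention as a push point.
- The slide had let the right end drift about 4 mm off the rail. I pressed both near-edge ends again (12 N at most on the right, 9 N on the left) and touched the stop lightly, about 7 N.

**Last checks:**
- In the last side picture no brass pin shows and no gap is visible at the rail or the stop.
- The near edge felt straight in both presses, within 0.3 mm of the rail line.
- In the last touch the bar stalled against the stop.
- A colour check for the right pin picked up the red connector instead, so it proved nothing.

**Things that went less well:**
- **Slide force:** in my first slide attempts the fingers bent downwards. The sensed force was about 19 N along the bar in the first attempt. A second one reached about 21 N along the bar and 27 N vertically. These came before the bar reached the stop, and the sensed push towards the rail stayed under 10 N. I backed off and turned the tool 90 degrees to finish the slide.
- **Right pin:** it came partly out during the slide, until I pressed the bar again.

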